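# Open the push-and-turn brush-cleaner bottle

## Robot

A 6-joint arm with a two-finger parallel gripper is mounted at the origin on the work surface; the furniture and walls round the work are solid. World frame = base frame: x ahead of the robot, y to its left, z up, the work surface at z = 0. Lengths are in m, angles in rad, forces in N, time in s.
With the tool pointing down it reaches from about 0.3 to 0.825 m from the base axis. Payload 5.4 kg.
Tool frame: the origin (TCP) lies at the very end of the fingers, on their centre line; the grasp point (between the pads) lies 19 mm behind it; z points along the fingers, y is the line along which they close (so a half turn about z gives the same grasp; the last joint's range is limited). The gripper opens to 92 mm and grips with 3 to 60 N. Pads are 20 mm wide; open, the fingers measure 128 mm over their backs; the gripper's body (75 mm by 189 mm) begins 69 mm behind the grasp point.
Start: joints at [-1.42, 0.158, 1.597, -0, 1.386, -0.21], TCP at [0.203, -0.538, 0.215] pointing down, gripper open.
Joint ranges: [-2.91, 2.91], [-0.94, 2.29], [0.18, 2.7], [-1.29, 4.43], [0.17, 2.64], [-3, 3]. Speed limits (rad/s): [2.57, 2.57, 3.14, 3.14, 3.14, 3.14].

## Interface

Orientations are given as a rotation vector (axis times angle).
In Python, from workcell import bot gives the robot as it stands. Calls block until the motion is done:
- bot.goto(position, orientation): joint-space move of the TCP to a pose.
- bot.line_to(position, rot=None, max_speed=0.15): straight line of the TCP; rot=None keeps the orientation; max_speed is the mean speed in m/s.
- bot.set_joints(angles): joint-space move.
- bot.set_gripper(opening, newtons=None): opening from 0.0 (shut) to 1.0 (fully open); newtons is the grip in N (None keeps the last); returns when the fingers have stopped.
- bot.hold(seconds).
- bot.inverse_kinematics(position, orientation): joint angles nearest the present ones, or None.
- bot.read_camera(name): name is "side" or "top"; returns a dict with "pixels" (400x640x3 uint8, blue, green, red), "fx", "fy", "cx", "cy" (pixels), "k1" (the pictures are not rectified: a ray, as slopes to the right and down, at radius r is drawn at 1 + k1 r^2 times it, then the intrinsics apply), "R" (3x3) and "t" (3): a world point X has camera coordinates R X + t. Camera axes: x right, y down, z forward; pixel columns grow to the right and rows downward; lengths in m; the calibration is good to about 2 mm. A picture is of the moment at which its call begins. There is no depth.
A pose or a line that the arm cannot do raises bot.MotionError and nothing moves.
- bot.job_done(): hands the job in; it is judged then, once.
Readings, each from a call of its own:
- bot.current_clock(): time.
- bot.current_joints(): joint angles.
- bot.current_joint_vel(): joint speeds.
- bot.current_effort(): joint torques, N m.
- bot.current_ee_pos(): TCP position.
- bot.current_tool_rot(): TCP orientation.
- bot.current_contact_force(): force on the tool from outside, world axes, zero at the start.
- bot.current_ft_torque(): the same for the moment, N m.
- bot.current_opening(): opening from 0.0 (shut) to 1.0 (fully open).
- bot.current_grip_force(): force on a finger pad.
Only numpy, scipy, OpenCV 4.12 (cv2) and the standard library are available. Lean on these libraries where they do the work, as an engineer would, in place of code of your own. Each camera call takes 0.05 s, during which the arm holds its last target. There are 200 camera calls.

## Task

Open the blue brush-cleaner bottle that stands clamped in its wooden holder: press its red safety cap down against the spring, keep it down while you twist it counterclockwise (seen from above) until it comes free, then lift it off. Finish while still holding the cap in the gripper, level and still, straight above the open neck with about 5 cm of clear air between the cap and the bottle mouth. Leave the ink bottle, glue stick and masking tape standing round it where they are.

Things in the scene. Friction and masses are not known exactly. Their poses are not given: they have to be found in the camera images.
- bottle: Blue plastic bottle, 72 mm across, fixed in a wooden holder (112 x 112 x 26 mm) screwed to the table; it cannot move. Origin at the centre of the holder's underside on the table, z up the bottle's axis. The shoulder falls from 119 mm height (18 mm off the axis) to 95 mm (36 mm off). A blue collar, 48 mm across, top at 134 mm height, 6 mm below the locked cap's rim, stops the cap when fully pressed.
- cap_center (a point): Centre (on the axis, half-way up) of the red ribbed safety cap with a white arrow on top: a round cup open below, 48 mm in diameter, 32 mm high, about 50 g, upright on the neck. Locked, its rim is at 140 mm, centre at 156 mm, top at 172 mm above the table, and its x axis lies along the bottle's x axis; its x and y axes turn with it. It has 1.5 mm of sideways play on the neck.
- cap_top (a point): Centre of the cap's top face, 16 mm above its centre; here to tell how the lock works. A spring pushes the cap up with 5 N (8.5 N fully pressed). Locked, it cannot turn or rise. Pressed down 4.5 to 6 mm (6 is a hard stop) it turns counterclockwise seen from above; past 54 degrees it is free to lift straight off; an end stop halts it at 88 degrees. 65 to 80 degrees is a good turn.
- bottle_mouth (a point): Centre of the bottle's open mouth (top of the white neck), on the bottle axis, 158 mm above the table. The rubber seal in it, 18 mm across, rises to 171 mm when the cap is off; once past the latch, it pushes the cap up 3 mm and the cap then lies loose.
- ink_bottle: Bystander: small dark ink bottle with white cap, 43 mm across, 92 mm high, standing; origin at the centre of its underside.
- glue_stick: Bystander: glue stick with green cap, 24 x 96 x 24 mm, lying along its y axis; origin at the centre of its underside.
- masking_tape: Bystander: roll of cream masking tape lying flat, 96 mm across, 24 mm high; origin at the centre of its underside.
Mind the look-alikes: they are no part of the job. Of the things like the part that bears cap_center, leave any that is pink; of the rest the larger one is meant. Leave any green look-alike of the bottle alone.

How it is judged:
On the way, in this order (a step that is already met when the one before it is completed fails the run):
1. the cap is pressed down at least 3.5 mm while still in its locked direction (z of cap_center in the frame of bottle below 0.1525 m and angle between the x axis of cap_center and the x axis of bottle, either way round below 0.35 rad), for 0.05 s.
2. the cap is turned at least 50 degrees while on the neck (angle between the x axis of cap_center and the x axis of bottle, either way round above 0.87 rad and z of cap_center in the frame of bottle below 0.163 m and horizontal distance between cap_center and bottle_mouth below 0.006 m), for 0.05 s.
At the end, for the whole second after the job is handed in: The gripper holds the cap (finger force above 2 N) clear of the bottle and at rest (under 30 mm/s), its lower rim 25 to 90 mm above the bottle mouth, its axis within 20 mm of the bottle's and level within 0.2 rad (z of cap_center in the frame of bottle between 0.199 and 0.264 m and horizontal distance between cap_center and bottle_mouth below 0.02 m and angle between cap_center's own z axis and vertical below 0.2 rad and linear speed of safety_cap below 0.03 m/s and contact force between the fingers and safety_cap above 2 N and contact force between bottle and safety_cap below 0.1 N); the arm keeps its last pose, push and grip.
It fails at once if the ink bottle is moved more than 30 mm or tipped (distance of ink_bottle from where it was at the start of the episode above 0.03 m or angle between ink_bottle's own z axis and vertical above 0.5 rad).
It fails at once if the glue stick is moved more than 30 mm (distance of glue_stick from where it was at the start of the episode above 0.03 m).
It fails at once if the masking tape is moved more than 30 mm or tipped (distance of masking_tape from where it was at the start of the episode above 0.03 m or angle between masking_tape's own z axis and vertical above 0.5 rad).
It also fails if it takes over 40 s, if anything falls off the work surface, if the arm or the gripper's body presses on something with over 40 N, if the wrist force passes 120 N, or if a joint passes its speed limit or range.

## Working session

There is one attempt and no reset: what is moved stays moved. The work goes in short steps, each a Python script; the robot and the scene stay as the last script left them, time stands still between calls to the robot, and variables do not carry over. Pictures are saved under pics/ and viewed, at most 10 in all, crops included, and the job is handed in when it is done.

```bash
mkdir -p pics; cat > h.py <<'E'
import numpy as np, cv2
from workcell import bot
def shot(n):
    c=bot.read_camera(n); c['R']=np.array(c['R']); c['t']=np.array(c['t']); return c
def ray(c,u,v):
    K=np.array([[c['fx'],0,c['cx']],[0,c['fy'],c['cy']],[0,0,1.]])
    p=cv2.undistortPoints(np.array([[[u,v]]],float),K,np.array([c['k1'],0,0,0,0.]))[0,0]
    return -c['R'].T@c['t'], c['R'].T@np.array([p[0],p[1],1])
def on_z(c,u,v,z):
    o,d=ray(c,u,v); return o+d*(z-o[2])/d[2]
E
python3 - <<'E'
from h import *
for n in('top','side'):
    c=shot(n); cv2.imwrite(f'pics/{n}0.png',c['pixels']); print(n,c['fx'],c['k1'],-c['R'].T@c['t'],c['R'][2])
print(bot.current_tool_rot(),bot.current_clock())
E
```

```text
top 385.4564871141113 -0.0955303463102952 [0.28046714 0.34723418 0.99724243] [ 0.23224495 -0.01141409 -0.97259036]
side 376.16170070663566 -0.022434054346900975 [ 0.4777147  -0.38292887  0.57346354] [-0.01005257  0.84520751 -0.53434372]
[-3.08892362e+00 -5.63429326e-01 -6.21841010e-05] 0.1
```

View pics/top0.png

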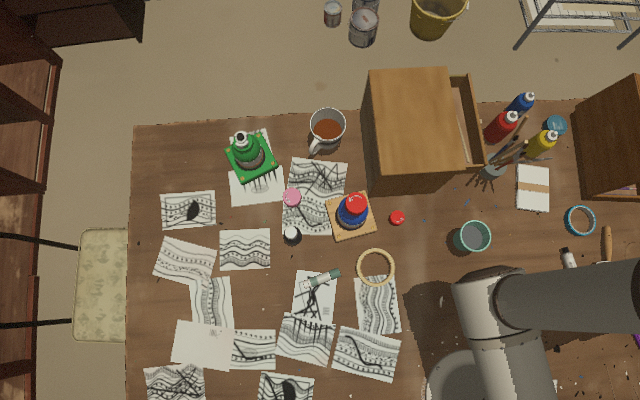

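View pics/side0.png

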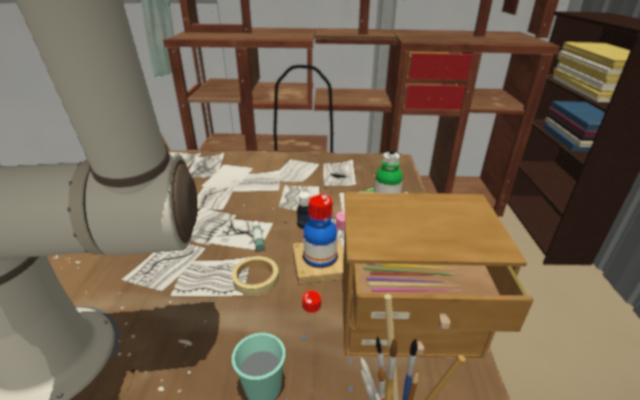

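The top view shows the target cap at about (355,205) on its blue bottle, with a loose red cap at (397,217). The ink bottle is at (291,235), the glue at (320,278), the tape at (376,267) and the cabinet edge at about (370,190). In the side view the cap is at (320,207) and the cabinet is to its right. Next I'll measure and zoom in.

```bash
python3 - <<'E'
from h import *
def mask(im):
    h=cv2.cvtColor(im,cv2.COLOR_BGR2HSV); return (((h[...,0]<6)|(h[...,0]>174))&(h[...,1]>170)&(h[...,2]>90)).astype(np.uint8)
L=[]
for n,r in(('top',(335,185,380,225)),('side',(300,190,340,225))):
    c=shot(n);m=mask(c['pixels']);x0,y0,x1,y1=r;k=np.zeros_like(m);k[y0:y1,x0:x1]=m[y0:y1,x0:x1]
    cs=max(cv2.findContours(k,0,2)[0],key=cv2.contourArea);print(n,cv2.boundingRect(cs),cv2.minEnclosingCircle(cs))
    x,y,w,h=cv2.boundingRect(cs);M=cv2.moments(cs);u,v=M['m10']/M['m00'],M['m01']/M['m00'];L.append(ray(c,u,v));print(u,v)
    if n=='top':
        T=c; print('cap z.165',on_z(c,u,v,.165))
        for nm,(a,b,z) in dict(ink=(291,233,.09),pinkcap=(291,197,.03),glue1=(338,270,.012),glue2=(301,286,.012),tape=(376,267,.02),red2=(397,217,.02),h1=(327,208,.026),h2=(366,192,.026),h3=(376,231,.026),h4=(335,240,.026),cabNear=(372,194,0),cabtopL=(370,70,.2),cabtopnear=(376,192,.2),cabtopR=(465,168,.2)).items(): print(nm,on_z(c,a,b,z).round(3))
        cr=c['pixels'][150:310,260:420]; a=cv2.resize(cr,(400,400),interpolation=2)
        b=cv2.resize(c['pixels'][180:245,320:385],(400,400),interpolation=2); a=np.hstack([a,b])
cv2.imwrite('pics/z.png',a)
(o,d),(p,e)=L; s=np.linalg.lstsq(np.c_[d,-e],p-o,rcond=None)[0]; print(o+d*s[0],p+e*s[1])
E
```

```text
top (345, 192, 22, 23) ((355.2894592285156, 202.94737243652344), 11.184322357177734)
355.6053412462908 202.7171117705242
cap z.165 [0.46408721 0.2515301  0.165     ]
ink [0.418 0.403 0.09 ]
pinkcap [0.521 0.401 0.03 ]
glue1 [0.327 0.294 0.012]
glue2 [0.294 0.39  0.012]
tape [0.327 0.199 0.02 ]
red2 [0.451 0.131 0.02 ]
h1 [0.486 0.31  0.026]
h2 [0.521 0.206 0.026]
h3 [0.417 0.191 0.026]
h4 [0.402 0.297 0.026]
cabNear [0.521 0.187 0.   ]
cabtopL [0.771 0.191 0.2  ]
cabtopnear [0.477 0.21  0.2  ]
cabtopR [0.517 0.007 0.2  ]
side (308, 194, 24, 25) ((319.64447021484375, 205.678466796875), 13.511310577392578)
319.2899628252788 207.43700950020653
[0.46614101 0.25045965 0.15569131] [0.46243455 0.24987385 0.1549409 ]
```

View pics/z.png

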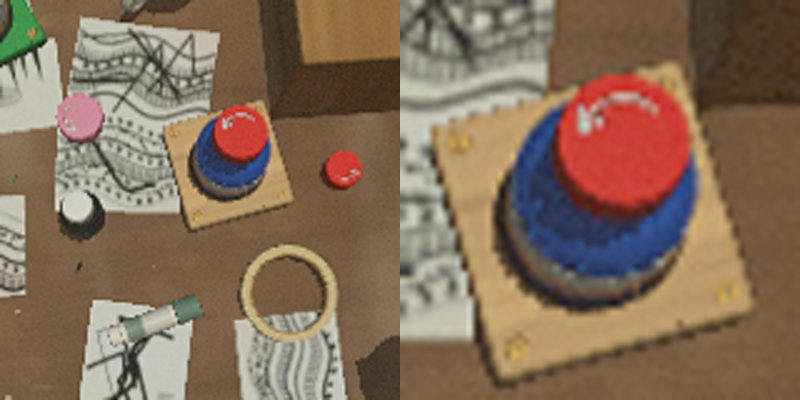

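The zoom shows the cap centred at about (356,203) px and the holder corners at about (325,200), (364,190), (377,230) and (336,242). Next I'll work out the holder centre, the cabinet height and the wrist options.

```bash
python3 - <<'E'
from h import *
from scipy.spatial.transform import Rotation as Ro
c=shot('top'); s=shot('side')
P=np.array([on_z(c,u,v,.026) for u,v in((325.2,200.3),(364.2,189.6),(376.7,229.5),(335.7,241.6))]);print(P.round(3),P.mean(0))
im=c['pixels']; h=cv2.cvtColor(im,cv2.COLOR_BGR2HSV)
print('cap top ctr, pick circle', on_z(c,356.1,202.2,.172))
for z in(.1,.15,.2,.25):print('cab top',z,on_z(c,363,172,z).round(3))
print('side base',on_z(s,343,352,0)); 
for z in(.1,.15,.2,.25): print('side',z,on_z(s,345,240,z).round(3),on_z(s,343,197,z).round(3))
for phi in(0,10,80,100,170,190,260,280,350):
    a=np.radians(phi); y=np.array([np.cos(a),np.sin(a),0]);z=np.array([0,0,-1.]);x=np.cross(y,z)
    q=bot.inverse_kinematics([.463,.251,.25],Ro.from_matrix(np.c_[x,y,z]).as_rotvec()); print(phi,None if q is None else np.round(q,2))
E
```

```text
[[0.507 0.313 0.026]
 [0.528 0.21  0.026]
 [0.421 0.188 0.026]
 [0.398 0.295 0.026]] [0.46351997 0.25171193 0.026     ]
cap top ctr, pick circle [0.46362503 0.25113946 0.172     ]
cab top 0.1 [0.554 0.219 0.1  ]
cab top 0.15 [0.538 0.226 0.15 ]
cab top 0.2 [0.523 0.233 0.2  ]
cab top 0.25 [0.508 0.24  0.25 ]
side base [0.51019446 0.02836489 0.        ]
side 0.1 [0.515 0.216 0.1  ] [0.516 0.38  0.1  ]
side 0.15 [0.511 0.152 0.15 ] [0.512 0.299 0.15 ]
side 0.2 [0.507 0.089 0.2  ] [0.508 0.219 0.2  ]
side 0.25 [0.503 0.026 0.25 ] [0.504 0.138 0.25 ]
0 [ 0.27  0.01  1.69 -0.    1.45  0.27]
10 [ 0.27  0.01  1.69 -0.    1.45  0.09]
80 [ 0.27  0.01  1.69 -0.    1.45 -1.13]
100 [ 0.27  0.01  1.69  0.    1.45 -1.48]
170 [ 0.27  0.01  1.69 -0.    1.45 -2.7 ]
190 None
260 [ 0.27  0.01  1.69 -0.    1.45  2.01]
280 [ 0.27  0.01  1.69 -0.    1.45  1.66]
350 [ 0.27  0.01  1.69 -0.    1.45  0.44]
```

```bash
cat >> h.py <<'E'
from scipy.spatial.transform import Rotation as Ro
def rv(phi):
    a=np.radians(phi); y=np.array([np.cos(a),np.sin(a),0]);z=np.array([0,0,-1.])
    return Ro.from_matrix(np.c_[np.cross(y,z),y,z]).as_rotvec()
def st():
    print('t',round(bot.current_clock(),2),'p',np.round(bot.current_ee_pos(),4),'F',np.round(bot.current_contact_force(),1),'M',np.round(bot.current_ft_torque(),2),'g',round(bot.current_opening(),3),round(bot.current_grip_force(),1))
E
python3 - <<'E'
from h import *
p=bot.current_ee_pos(); bot.line_to([p[0],p[1],.40],max_speed=.25); st()
bot.goto([.4635,.2515,.40],rv(20)); st()
bot.set_gripper(.8,newtons=40)
bot.line_to([.4635,.2515,.19],max_speed=.2); st()
bot.line_to([.4635,.2515,.1435],max_speed=.05); st()
a=np.hstack([cv2.resize(shot(n)['pixels'][r:r+100,q:q+100],(400,400),interpolation=2) for n,r,q in(('top',150,305),('side',150,270))])
cv2.imwrite('pics/a.png',a)
E
```

```text
t 1.19 p [ 0.2029 -0.5373  0.3982] F [0.3 0.7 0.2] M [ 0.05  0.01 -0.  ] g 1.0 0.0
t 4.11 p [0.4638 0.2509 0.3999] F [-0.5 -0.5  0.3] M [-0.04 -0.08 -0.02] g 1.002 0.0
t 5.77 p [0.4643 0.2518 0.1914] F [ 0.8  0.3 -0.8] M [ 0.02 -0.12  0.01] g 0.797 0.0
t 6.85 p [0.4638 0.2516 0.1439] F [-0.1  0.4  0.2] M [-0.03 -0.07  0.03] g 0.8 0.0
```

View pics/a.png

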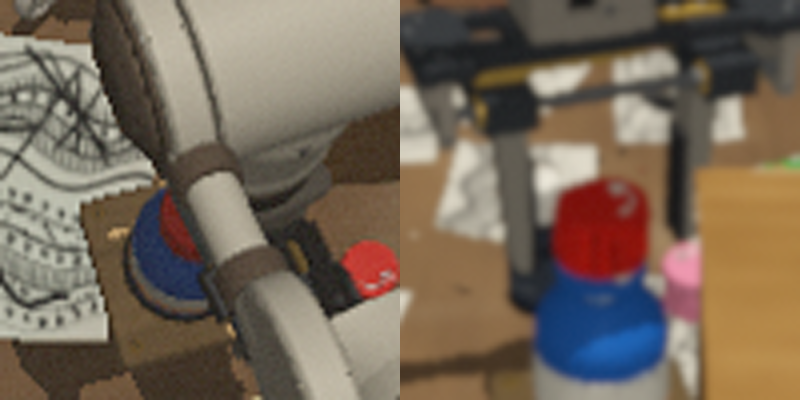

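The side view shows the cap at (600,230) in the crop, with a finger on each side of it. I'll close gently first and read the side forces.

```bash
python3 - <<'E'
from h import *
bot.set_gripper(0,newtons=8); st()
bot.set_gripper(0,newtons=40); bot.hold(.2); st()
E
```

```text
t 7.45 p [0.4635 0.2515 0.1436] F [-0.3 -0.3  0.3] M [-0.07 -0.08  0.  ] g 0.517 8.0
t 7.87 p [0.4635 0.2515 0.1436] F [-0.2  0.1  0.5] M [-0.09 -0.05  0.02] g 0.51 40.0
```

```bash
python3 - <<'E'
from h import *
for dz in(.003,.0054):
    bot.line_to([.4635,.2515,.1436-dz],max_speed=.01); bot.hold(.2); st()
E
```

```text
t 8.51 p [0.4636 0.2515 0.1411] F [-2.2 -2.4  5.1] M [-0.18  0.31 -0.01] g 0.518 40.0
t 9.1 p [0.4636 0.2516 0.1389] F [-3.6 -1.5  6.9] M [-0.2   0.44  0.05] g 0.516 40.0
```

```bash
python3 - <<'E'
from h import *
for z in(.1376,.1368,.136):
    bot.line_to([.4635,.2515,z],max_speed=.01); bot.hold(.2); st()
    if bot.current_contact_force()[2]>11: break
c=shot('side')['pixels'];cv2.imwrite('pics/b.png',cv2.resize(c[170:250,280:360],(500,500),interpolation=2))
E
```

```text
t 9.55 p [0.4636 0.2515 0.1384] F [-2.4 -1.4  7.7] M [-0.2   0.45  0.03] g 0.514 40.0
t 10.0 p [0.4637 0.2516 0.1377] F [-3.7 -1.   7.3] M [-0.27  0.43 -0.03] g 0.514 40.0
t 10.45 p [0.4637 0.2516 0.1375] F [-4.3 -1.5 11. ] M [-0.36  0.77 -0.  ] g 0.515 40.0
```

View pics/b.png

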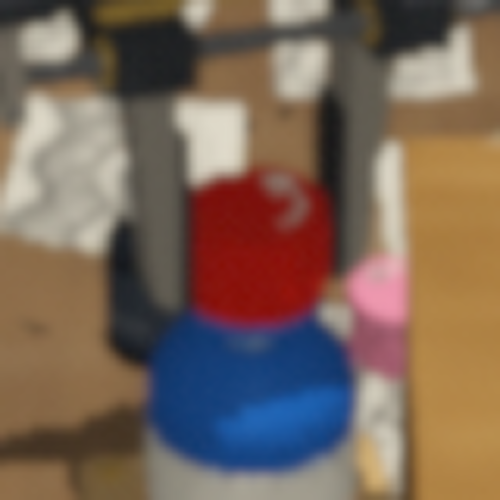

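The cap is fully down: 6.1 mm of travel, the force jumps at the stop, and the view shows its rim on the collar. Now I'll twist 72°.

```bash
python3 - <<'E'
from h import *
for phi in(38,56,74,92):
    bot.goto([.4635,.2515,.136],rv(phi)); st()
print(bot.current_tool_rot(),rv(92))
c=shot('side')['pixels'];cv2.imwrite('pics/c.png',cv2.resize(c[170:250,280:360],(500,500),interpolation=2))
E
```

```text
t 10.9 p [0.4646 0.2519 0.1375] F [-1.5 -0.6  8.6] M [-0.1   0.24  0.02] g 0.515 40.0
t 11.3 p [0.4649 0.252  0.1375] F [-0.8  1.1  7.2] M [ 0.02 -0.01 -0.01] g 0.514 40.0
t 11.7 p [0.4646 0.252  0.1375] F [-1.2 -0.4  8.4] M [-0.02  0.22  0.08] g 0.515 40.0
t 12.1 p [0.4649 0.252  0.1376] F [-1.1  0.3  8.2] M [ 0.08  0.06 -0.03] g 0.513 40.0
[-5.51828445e-02  3.13760345e+00  1.90086598e-03] [ 0.05482835 -3.14111417 -0.        ]
```

View pics/c.png

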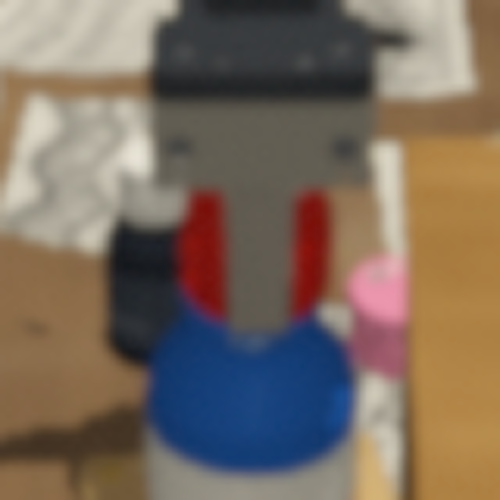

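The gripper has turned 72° with the cap still held and still low, and almost no reaction torque, so the cap turned with it. Now I'll lift a little and check the pull.

```bash
python3 - <<'E'
from h import *
for z in(.1415,.1455,.150):
    bot.line_to([.4640,.2517,z],max_speed=.02); st()
    if bot.current_contact_force()[2]<-10: print('stuck'); break
else:
    bot.line_to([.4638,.2515,.2115],max_speed=.06); bot.hold(.6); st()
a=np.hstack([cv2.resize(shot(n)['pixels'][r:r+100,q:q+100],(400,400),interpolation=2) for n,r,q in(('top',150,305),('side',150,270))])
cv2.imwrite('pics/d.png',a)
E
```

```text
t 12.57 p [0.4649 0.252  0.1423] F [-0.4  0.2  5.1] M [ 0.19 -0.18 -0.01] g 0.512 40.0
t 12.93 p [0.4642 0.2517 0.1455] F [1.5 1.  2.5] M [ 0.17 -0.47  0.02] g 0.514 40.0
t 13.3 p [0.4633 0.2515 0.1493] F [-0.6  0.3 -0.2] M [ 0.06 -0.15  0.02] g 0.516 40.0
t 15.07 p [0.4638 0.2515 0.2115] F [ 0.2 -0.9 -1.3] M [ 0.08 -0.14 -0.03] g 0.52 40.0
```

View pics/d.png

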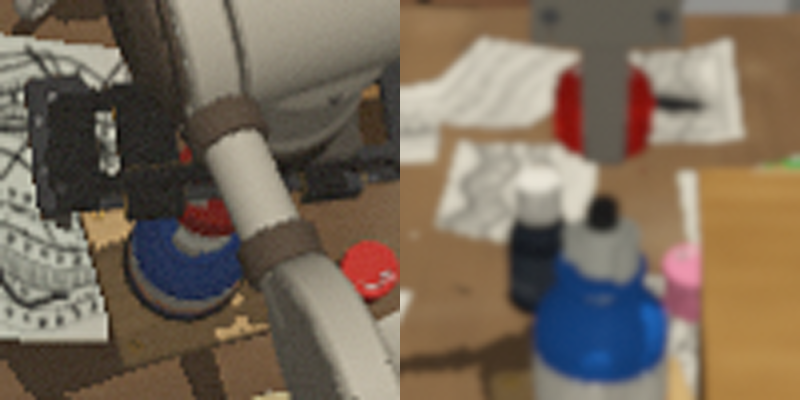

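The cap, at (605,110) in the crop, is held level above the open neck, with the black seal at (603,212). The ink bottle hasn't been disturbed.

```bash
python3 -c "
from h import *
print(bot.job_done())"
```

```text
the job is handed in; nothing more can be done
None
```

The bottle is open and the job is handed in, though no verdict came back: the cap was pressed fully down, turned 72° counterclockwise and lifted off, and the gripper is holding it level and still about 5 cm above the mouth.

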